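# Hold a large tissue block home in the arrayer's block stage

## Task

Swing the hold-down finger aside so that it is well clear of the nest of the block stage, then set the large paraffin tissue block flat in the nest, square end towards the end stop and sloped writing face away from it. Press it home into the corner, firmly but without forcing it, so that it bears against the long stop and the end stop at the same time, and finish while still holding it pressed there, so that I can tighten the screws. Leave the two small blocks and the other things lying about where they are.

Things in the scene. Friction and masses are not known exactly. Their poses are not given: they have to be found in the camera images.
- large_block: the large tissue block, about 110 g: pale grey plastic cassette 50 x 75 mm (x, y), 10 mm high, with off-white wax 45 x 59.5 mm on it, 32 mm high in all, mauve tissue in its top. Starts in the metal tray. Origin: centre of the underside of the 50 x 75 outline; z up. +y end square, -y end with the sloped writing face; wax centred 4.75 mm towards +y. Grip the wax across x, above the cassette
- square_end (a point): on the large block, the middle of its square +y end face, 37.5 mm from its origin and 5 mm above its underside
- block_stage: the arrayer's block stage: heavy fixed metal XY slide, 118 x 150 mm, micrometer heads at -y and +x. Origin on the worktop under the seat, z up. Nest floor 33 mm above the worktop; stop bars 9 mm above the floor at +x (long stop) and +y (end stop). Opposite them two lugs with thumb screws, up to 10.5 mm above the floor; screw tips at x = -32 and y = -45 mm leave 7 mm of play to a seated block
- seat (a point): on the nest floor: where the large block's origin lies when it is fully home against both stops; axes as the block stage (block yaw = seat yaw)
- long_stop: the long stop: a steel bar 74 mm long along y whose two locating buttons (at y = +24 and -24 mm, 5 mm above the floor) touch the seated block's +x side at x = +25 mm from the seat. Origin at the seat
- end_stop: the end stop: a steel bar 40 mm long along x whose one locating button (at x = 0, 5 mm above the floor) touches the seated block's square +y end at y = +37.5 mm from the seat. Origin at the seat
- hold_down (a joint): hold-down finger: level steel strip 11 mm wide on an upright pivot, light friction (about 0.5 N at the knob), stays where left; the strip is 37 to 40 mm above the nest floor. 0 = across the nest, pointing from the pivot to (+x, +y) of the stage; grows clockwise seen from above up to 1.9 rad: it points along 45 degrees minus the joint value in the stage's frame. From about 1.1 rad it is well clear
- hold_down_knob (a point): middle of the upright black knob at the end of the hold-down finger: a cylinder 13 mm across, from 2 to 18 mm above the strip's top, 56 mm from the pivot axis; push it or pinch it from above. This point is 50 mm above the nest floor
- pivot (a point): on the pivot axis of the hold-down finger (vertical), at the underside of the strip, 43 mm towards -x and 50 mm towards -y of the seat; the black nut on it reaches to 46 mm above the nest floor
- block_tray: the shallow steel tray in which the three blocks lie, 130 x 175 mm, floor 3 mm thick, rim 10 mm high; fixed. Origin at the centre of its underside
- small_block_1: a small tissue block, 28.5 x 40 x 15.5 mm, in the tray: leave it. Origin at the centre of its underside
- small_block_2: another small tissue block like it, in the tray: leave it. Origin at the centre of its underside
- oil_bottle: small amber bottle with black cap, 25 mm across, 43 mm high: leave it
- tape_roll: roll of tape, 52 mm across, 18 mm high, lying flat: leave it
- tally_counter: hand tally counter, 51 x 75 x 25 mm: leave it
- lens_tissue: booklet of lens tissue, 75 x 100 x 9 mm: leave it
Mind the look-alikes: they are no part of the job. Leave any pink look-alike of the large_block alone.

How it is judged (in metres and radians):
On the way, in this order (a step that is already met when the one before it is completed fails the run):
1. the hold-down finger is swung well clear of the nest, the large block still on its tray (value of joint hold_down above 1.1 rad and distance of large_block from where it was at the start of the episode below 0.03 m), for 0.2 s.
2. the large block lies flat in the nest, sloped face away from the end stop (x of large_block in the frame of seat between -0.012 and 0.003 m and y of large_block in the frame of seat between -0.012 and 0.003 m and z of large_block in the frame of seat below 0.003 m and y of square_end in the frame of seat above 0.02 m), for 0.1 s.
At the end, for the whole second after the job is handed in: The fingers still press the large block: over 2 N on the long stop and over 2 N on the end stop at once, within 2 mm of fully home, square and flat to about 2 degrees, sloped face away from the end stop, at rest; hold-down finger beyond 1.1 rad (contact force between large_block and long_stop above 2 N and contact force between large_block and end_stop above 2 N and x of large_block in the frame of seat between -0.002 and 0.002 m and y of large_block in the frame of seat between -0.002 and 0.002 m and z of large_block in the frame of seat between -0.002 and 0.002 m and y of square_end in the frame of seat above 0.035 m and angle between the y axis of large_block and the y axis of seat, either way round below 0.04 rad and angle between large_block's own z axis and vertical below 0.04 rad and contact force between the fingers and large_block above 1 N and value of joint hold_down above 1.1 rad and linear speed of large_block below 0.01 m/s); the arm keeps its last pose, push and grip.
It fails at once if the large block is forced against a stop with more than 60 N (contact force between large_block and long_stop above 60 N or contact force between large_block and end_stop above 60 N).
It fails at once if a small block or another bystander is moved by more than 20 mm (distance of any of small_block_1, small_block_2, oil_bottle, tape_roll, tally_counter, lens_tissue from where it was at the start of the episode above 0.02 m).
It also fails if it takes over 64 s, if anything falls off the work surface, if the arm or the gripper's body presses on something with over 40 N, if the wrist force passes 120 N, or if a joint passes its speed limit or range.

## Robot

A 6-joint arm with a two-finger parallel gripper is mounted at the origin on a cart in front of the work surface, level with it; the furniture and walls round the work are solid. World frame = base frame: x ahead of the robot, y to its left, z up, the work surface at z = 0. Lengths are in mm, angles in rad, forces in N, time in s.
With the tool pointing down it reaches from about 350 to 850 mm from the base axis. Payload 8.1 kg.
Tool frame: the origin (TCP) lies on the centre line of the jaws, within the pads' length; the fingertips stand 22 mm ahead of it and the grasp point (between the pads) lies 3 mm ahead of it; z points along the fingers, y is the direction in which the jaws open and shut (so a half turn about z gives the same grasp; the last joint's range is limited). The gripper opens to 85 mm and grips with 20 to 120 N. Pads are 22 mm wide; open, the fingers measure 114 mm over their backs; the gripper's body (76 mm by 85 mm) begins 54 mm behind the grasp point. The pads swing forward as they close: fully open they stand 13 mm farther back than shut.
Start: joints at [1.07, 0.13, 1.488, -0, 1.523, -0.085], TCP at [242.333, 548.89, 253.292] pointing down, gripper open.
Joint ranges: [-2.96, 2.96], [-0.89, 2.26], [0.02, 2.5], [-1.34, 4.48], [0, 2.73], [-2.66, 2.66]. Speed limits (rad/s): [2.39, 2.39, 2.79, 3.14, 3.14, 3.14].

## Interface

Orientations are given as a unit quaternion [x, y, z, w].
In Python, from rig import robot, eyes, job gives the robot as it stands.
- The arm moves only by the shell command python3 -m handwheel 'ROWS' [OPENING]. ROWS is JSON, a list of rows, each a list of 4 numbers: the shift along the tool's x, y, z in cm, then the turn about the tool's z in degrees. A call has exactly 10 rows; each row shifts and turns the commanded pose from where the row before left it, along the tool's axes as they then stand; what a row does not reach is not made up. A row lasts 1/10 s, in which the tool goes at most 50 mm and 8.59 degrees, less where a joint would pass 70% of its speed; a pose out of reach is approached as far as the arm can. A call with a gripper value outside its range is refused whole. OPENING is the opening, from 0 (shut) to 1 (fully open), set as the call begins (- or left out, the last holds). The fingers move at their own pace and stop on an object; the grip force is fixed at half the most. Time passes only in rows, so rows that do not move let the fingers close, or fill a call up. It gives the time, the measured TCP pose, the force and the opening at its end, in the units of the state.
- robot.observe(): the state, without advancing time (a new reading comes with each control period).
- eyes.camera(name): name is "scene" or "side" or "wrist"; returns the picture (420x560x3 uint8, blue, green, red); there is no depth.
- eyes.camera_info(name): a dict with "intrinsics" (3x3 intrinsics, pixels), "R" (3x3) and "t" (3): a world point X has camera coordinates R X + t. Camera axes: x right, y down, z forward; pixel columns grow to the right and rows downward; lengths in mm; the calibration is good to about 2 mm. A picture is of the moment at which its call begins: read the wrist's pose just before it. camera_info takes no time and is no camera call; for the wrist camera it gives the pose at the moment of the call.
- job.job_done(): hands the job in, once; it reports no verdict.
The state is a dict: "t": time; "joints": joint angles; "dq": joint speeds; "tau": joint torques, N m; "tool_pos": TCP position; "eef_rot": TCP orientation; "wrist_force": force on the tool from outside, world axes, zero at the start; "torque": the same for the moment, N m; "gripper_width": finger opening in mm.
Only numpy, scipy, OpenCV 4.12 (cv2) and the standard library are available. Lean on these libraries where they do the work, as an engineer would, in place of code of your own. Each camera call takes 0.05 s, during which the arm holds its last target.

## Working session

There is one attempt and no reset: what is moved stays moved. The work goes in short steps, Python scripts to look and compute and a shell command to move; the robot and the scene stay as the last step left them, time stands still between calls to the robot, and variables do not carry over. Pictures are saved under pics/ and viewed, and the job is handed in when it is done.

```bash
ls; mkdir -p pics
python3 - <<'E'
from rig import robot, eyes, job
import cv2
s=robot.observe()
for k,v in s.items(): print(k,v)
for n in ["scene","side","wrist"]:
    i=eyes.camera_info(n); print(n,i)
    cv2.imwrite(f"pics/{n}0.png",eyes.camera(n))
E
```

```text
pics
t 0.0
joints [ 1.06955815e+00  1.31172671e-01  1.48925104e+00  3.65143378e-05
  1.52295735e+00 -8.54113884e-02]
dq [ 0.00039903 -0.0005568  -0.00043911 -0.00038581 -0.00138024  0.00074563]
tau [ 4.40968925e-04 -5.69399321e+01 -5.00552416e+01 -1.38982459e-04
  1.51069608e-02  9.25361223e-05]
tool_pos [242.10984859 548.45690936 252.2529988 ]
eef_rot [ 2.06419470e-01  9.78463184e-01 -8.50739624e-04 -2.76004180e-04]
wrist_force [-0.52276931 -0.48584735  0.34996919]
torque [-0.00732619  0.01949663 -0.00226881]
gripper_width 85.39886948701027
scene {'intrinsics': array([[437.02010138,   0.        , 281.71040665],
       [  0.        , 437.02010138, 206.07003827],
       [  0.        ,   0.        ,   1.        ]]), 'R': array([[ 0.88774621, -0.46026164, -0.00811674],
       [-0.32564945, -0.61545043, -0.71775567],
       [ 0.32535995,  0.63982809, -0.69624774]]), 't': array([-463.67075493,  251.03768203, 1122.96803798])}
side {'intrinsics': array([[515.1258105 ,   0.        , 286.17169255],
       [  0.        , 515.1258105 , 202.67179468],
       [  0.        ,   0.        ,   1.        ]]), 'R': array([[-0.96407412, -0.2656208 , -0.00258522],
       [-0.14805499,  0.54539701, -0.82499808],
       [ 0.22054662, -0.79497654, -0.56512962]]), 't': array([ 532.11930632,  139.29586933, 1544.06482575])}
wrist {'intrinsics': array([[308.75650995,   0.        , 282.8059267 ],
       [  0.        , 308.75650995, 208.02007445],
       [  0.        ,   0.        ,   1.        ]]), 'R': array([[ 4.03964070e-01,  9.14774628e-01, -6.40745954e-04],
       [ 8.65834692e-01, -3.82125995e-01,  3.22970602e-01],
       [ 2.95200466e-01, -1.31023299e-01, -9.46408781e-01]]), 't': array([-599.17004079,  -42.11612358,  380.89840262])}
```

View pics/scene0.png

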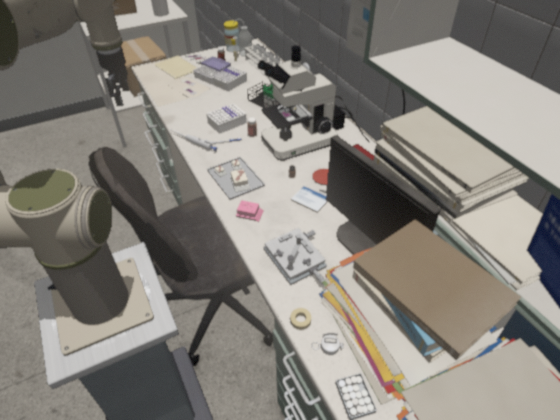

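View pics/side0.png

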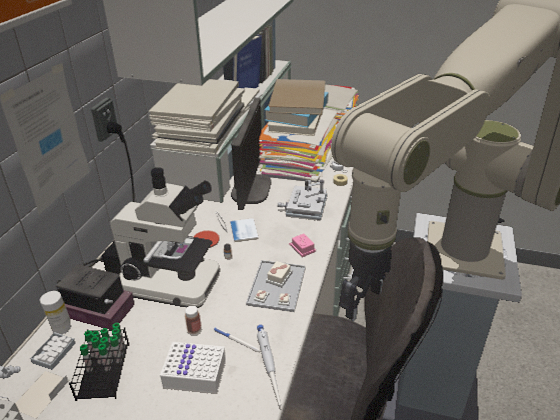

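View pics/wrist0.png

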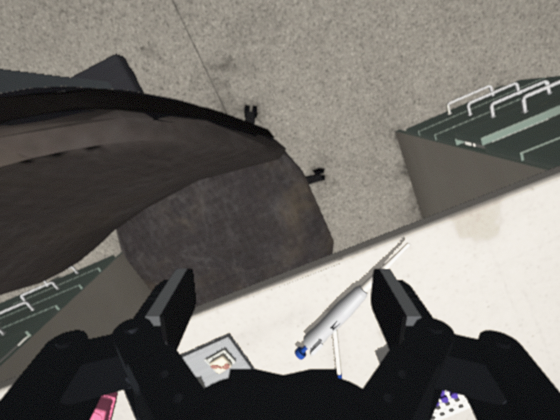

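The scene view shows the tray with the blocks near (236,178), the pink look-alike at (249,211) and the stage at (294,254). The side view has the tray at (277,284) and the stage at (308,200).

```bash
cat > h.py <<'E'
import numpy as np, cv2
from rig import robot, eyes, job
def ray(info,u,v):
    K,R,t=info["intrinsics"],info["R"],info["t"]
    d=R.T@np.linalg.solve(K,np.array([u,v,1.])); c=-R.T@t
    return c,d/np.linalg.norm(d)
def plane(info,u,v,z):
    c,d=ray(info,u,v); return c+d*(z-c[2])/d[2]
def tri(obs):
    A=np.zeros((3,3));b=np.zeros(3)
    L=[ray(i,u,v) for i,u,v in obs]
    for c,d in L:
        P=np.eye(3)-np.outer(d,d);A+=P;b+=P@c
    X=np.linalg.solve(A,b)
    return X,[float(np.linalg.norm((np.eye(3)-np.outer(d,d))@(X-c))) for c,d in L]
def proj(info,X):
    p=info["intrinsics"]@(info["R"]@np.array(X,float)+info["t"]); return p[:2]/p[2]
E
python3 - <<'E'
from h import *
s=eyes.camera_info("scene");d=eyes.camera_info("side")
for n,p,q in [("tray",(236,178),(277,284)),("stage",(294,254),(308,200))]:
    print(n,plane(s,*p,0),plane(d,*q,0))
im=cv2.imread("pics/scene0.png");cv2.imwrite("pics/sc_stage.png",cv2.resize(im[215:295,250:350],None,fx=6,fy=6,interpolation=3))
cv2.imwrite("pics/sc_tray.png",cv2.resize(im[150:225,195:285],None,fx=6,fy=6,interpolation=3))
im=cv2.imread("pics/side0.png");cv2.imwrite("pics/sd_stage.png",cv2.resize(im[165:235,265:345],None,fx=7,fy=7,interpolation=3))
cv2.imwrite("pics/sd_tray.png",cv2.resize(im[225:315,235:325],None,fx=6,fy=6,interpolation=3))
E
```

```text
tray [502.02408764 296.28766484   0.        ] [497.9132091  291.45178128   0.        ]
stage [516.91815242 -85.911519     0.        ] [ 5.11216202e+02 -1.33391139e+02  1.13686838e-13]
```

View pics/sc_stage.png

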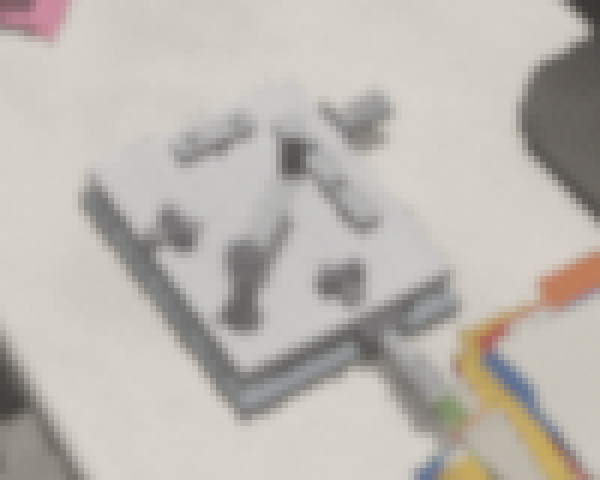

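View pics/sd_stage.png

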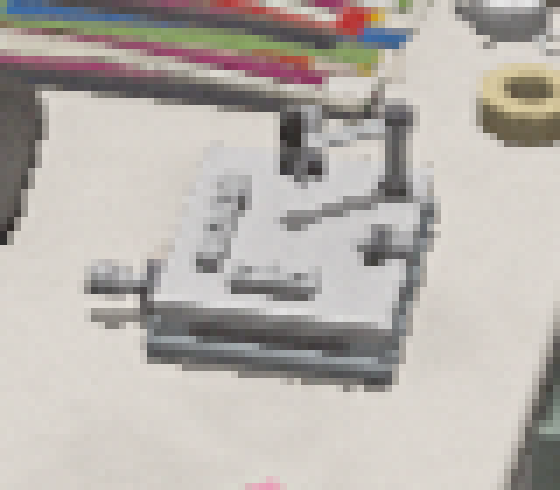

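View pics/sd_tray.png

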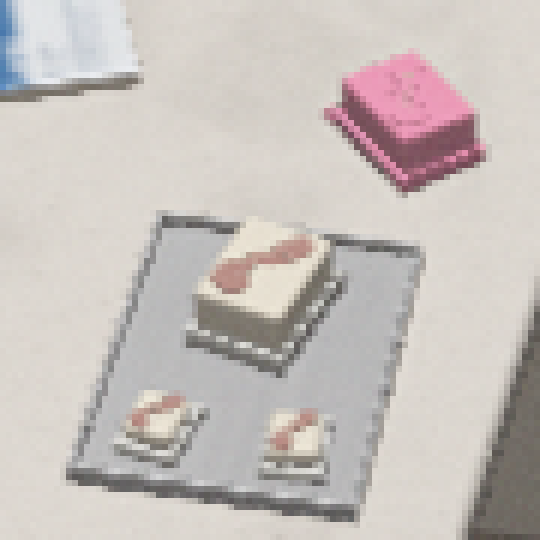

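View pics/sc_tray.png

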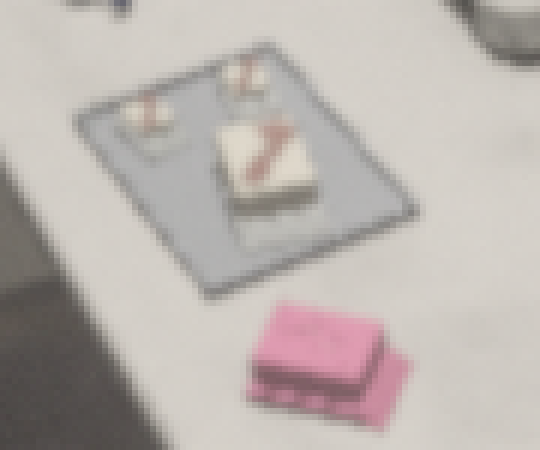

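Run:
```python
from h import *
s=eyes.camera_info("scene");d=eyes.camera_info("side");w=eyes.camera_info("wrist")
P=[(150,290),(395,325),(430,200),(210,150)]
Q=[plane(d,265+u/7,165+v/7,33) for u,v in P]
print("side stage",np.round(Q,0),np.mean(Q,0))
P=[(280,80),(92,180),(245,380),(450,275)]
Q=[plane(s,250+u/6,215+v/6,33) for u,v in P]
print("scene stage",np.round(Q,0),np.mean(Q,0))
o=robot.observe()
from scipy.spatial.transform import Rotation as Ro
R=Ro.from_quat(o["eef_rot"]).as_matrix()
c=-w["R"].T@w["t"]
print("cam in tool",R.T@(c-o["tool_pos"]),"axis",R.T@w["R"].T)
```

```text
side stage [[ 560.  -31.   33.]
 [ 444.  -34.   33.]
 [ 450. -140.   33.]
 [ 563. -155.   33.]] [504.06992121 -89.877433    33.        ]
scene stage [[ 556.  -29.   33.]
 [ 448.  -44.   33.]
 [ 457. -178.   33.]
 [ 566. -169.   33.]] [ 506.90584107 -105.08324349   33.        ]
cam in tool [  83.09045294   -0.32531535 -121.33327283] axis [[-7.24370108e-05 -9.46370284e-01 -3.23084015e-01]
 [ 9.99999465e-01 -4.01839884e-04  9.52855413e-04]
 [-1.03158209e-03 -3.23083774e-01  9.46369807e-01]]
```

```bash
cat >> h.py <<'E'
def rows(target, psi_deg, n, start=None):
    """print rows for straight move to TCP target (mm) with tool-x heading psi (deg), vertical tool"""
    o=robot.observe()
    from scipy.spatial.transform import Rotation as Ro
    R=Ro.from_quat(o["eef_rot"]).as_matrix()
    p=np.array(o["tool_pos"]); a=np.degrees(np.arctan2(R[1,0],R[0,0]))
    turn=(a-psi_deg+180)%360-180
    D=np.array(target,float)-p
    out=[]
    for k in range(n):
        t=np.radians(a-turn*k/n); x=np.array([np.cos(t),np.sin(t),0]);y=np.array([np.sin(t),-np.cos(t),0])
        d=D/n
        out.append([round(float(v),1) for v in (d@x/10,d@y/10,-d[2]/10,turn/n)])
    print("from",np.round(p,1),"psi",round(a,2),"turn",round(turn,2),"step",np.round(np.linalg.norm(D)/n,1)); print(out)
E
python3 -c "
from h import *
rows([500,225,210],94,9)"
```

```text
from [242.1 548.5 252.5] psi 156.18 turn 62.18 step 46.2
[[-4.1, -2.1, 0.5, 6.9], [-4.3, -1.6, 0.5, 6.9], [-4.5, -1.1, 0.5, 6.9], [-4.6, -0.6, 0.5, 6.9], [-4.6, 0.0, 0.5, 6.9], [-4.6, 0.6, 0.5, 6.9], [-4.5, 1.1, 0.5, 6.9], [-4.3, 1.6, 0.5, 6.9], [-4.1, 2.1, 0.5, 6.9]]
```

```bash
python3 -c "
from h import *
s=eyes.camera_info('scene');d=eyes.camera_info('side')
for z in (0,100,200): print(z,[np.round(plane(s,*p,z)[:2]) for p in ((100,155),(125,155),(150,190),(195,225))],[np.round(plane(d,*p,z)[:2]) for p in ((405,240),(435,250),(438,290),(375,400),(330,395))])
"
```

```text
0 [array([119., 644.]), array([199., 601.]), array([228., 373.]), array([306., 153.])] [array([173.,   2.]), array([83., 27.]), array([ 69., 199.]), array([190., 584.]), array([287., 598.])]
100 [array([120., 495.]), array([191., 457.]), array([218., 253.]), array([288.,  56.])] [array([175., 132.]), array([ 94., 155.]), array([ 81., 309.]), array([191., 656.]), array([278., 668.])]
200 [array([121., 347.]), array([184., 313.]), array([207., 133.]), array([269., -41.])] [array([177., 263.]), array([105., 283.]), array([ 94., 420.]), array([191., 727.]), array([268., 738.])]
```

```bash
python3 -m handwheel '[[-4.1,-2.1,0.5,6.9],[-4.3,-1.6,0.5,6.9],[-4.5,-1.1,0.5,6.9],[-4.6,-0.6,0.5,6.9],[-4.6,0,0.5,6.9],[-4.6,0.6,0.5,6.9],[-4.5,1.1,0.5,6.9],[-4.3,1.6,0.5,6.9],[-4.1,2.1,0.5,6.9],[0,0,0,0]]'
python3 - <<'E'
from h import *
import pickle
def shot(n):
    i=eyes.camera_info("wrist"); im=eyes.camera("wrist"); pickle.dump((i,im),open(f"pics/{n}.pkl","wb")); cv2.imwrite(f"pics/{n}.png",im)
shot("wtray")
print(robot.observe()["t"])
rows([507,-165,210],94,9)
E
```

```text
t: 1.15
tool_pos: [503.5, 219.5, 207.1]
eef_rot: [0.685, 0.729, -0.001, 0.001]
wrist_force: [-1.0, 0.2, 0.3]
gripper_width: 85.4
1.2
from [502.2 221.7 207.4] psi 93.8 turn -0.2 step 43.0
[[-4.3, -0.2, -0.0, -0.0], [-4.3, -0.2, -0.0, -0.0], [-4.3, -0.2, -0.0, -0.0], [-4.3, -0.2, -0.0, -0.0], [-4.3, -0.2, -0.0, -0.0], [-4.3, -0.2, -0.0, -0.0], [-4.3, -0.2, -0.0, -0.0], [-4.3, -0.2, -0.0, -0.0], [-4.3, -0.2, -0.0, -0.0]]
```

View pics/wtray.png

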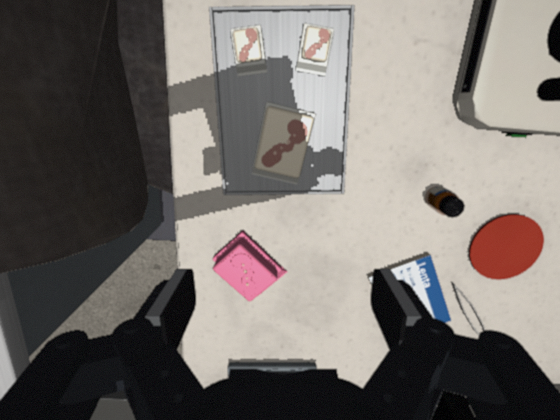

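The large block is at about (283,143) in the tray, partly in the arm's shadow. Its long axis is tilted roughly 13° in the image, and the small blocks are at (248,46) and (317,46). The pink block at (248,265) is not to be touched. Next, the stage.

```bash
cat >> h.py <<'E'
import pickle
def shot(n):
    i=eyes.camera_info("wrist"); im=eyes.camera("wrist"); pickle.dump((i,im),open(f"pics/{n}.pkl","wb")); cv2.imwrite(f"pics/{n}.png",im)
def load(n): return pickle.load(open(f"pics/{n}.pkl","rb"))
E
python3 -m handwheel '[[-4.3,-0.2,0,0],[-4.3,-0.2,0,0],[-4.3,-0.2,0,0],[-4.3,-0.2,0,0],[-4.3,-0.2,0,0],[-4.3,-0.2,0,0],[-4.3,-0.2,0,0],[-4.3,-0.2,0,0],[-4.3,-0.2,0,0],[0,0,0,0]]' && python3 -c "
from h import *
shot('wst1')"
```

```text
t: 2.2
tool_pos: [510.6, -166.5, 208.4]
eef_rot: [0.682, 0.731, -0.001, 0.001]
wrist_force: [0.4, 0.8, -1.1]
gripper_width: 85.3
```

View pics/wst1.png

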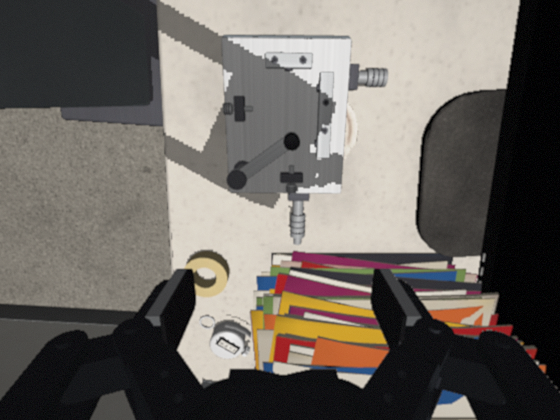

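The stage is fully in view. The pivot nut is at (237,179), the knob at (292,141), the end stop at (289,60), the long stop at (326,115), and the screws at (238,108) and (291,178).

Run:
```python
from h import *
i,im=load("wst1")
cv2.imwrite("pics/wst1c.png",cv2.resize(im[25:255,200:400],None,fx=2.6,fy=2.6,interpolation=3))
print("knob",plane(i,292,141,90),"pivot",plane(i,237,179,79))
for p in [(222,38),(351,38),(342,193),(229,192)]: print(plane(i,*p,33))
print("endstop c",plane(i,289,60,42),"long",plane(i,326,115,42))
rows([507,-130,150],94,2)
```

```text
knob [ 513.9605499  -110.92408216   90.        ] pivot [ 471.22443647 -146.28701137   79.        ]
[449.68325028 -35.2135011   33.        ]
[559.64318421 -27.60183283  33.        ]
[ 569.97044657 -164.90837016   33.        ]
[ 457.38046135 -171.61172672   33.        ]
endstop c [507.97156932 -49.35574964  42.        ] long [544.2798981  -91.52976692  42.        ]
from [ 510.7 -164.1  208.2] psi 93.98 turn -0.02 step 33.8
[[1.7, -0.1, 2.9, -0.0], [1.7, -0.1, 2.9, -0.0]]
```

View pics/wst1c.png

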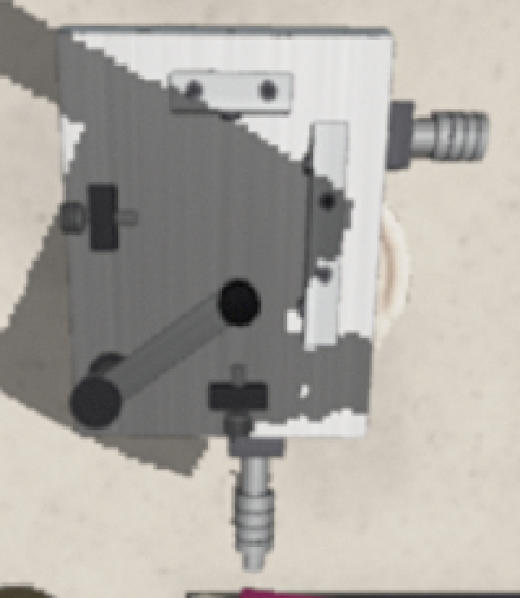

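Stage yaw is about 3.8°, and the knob is 55.5 mm from the pivot (56 given), so the joint is at about 0.16 rad. I'll close the gripper and take a second view shifted sideways to check heights.

```bash
python3 -m handwheel '[[0.5,-1.2,0.5,0],[0.5,-1.2,0.5,0],[0.5,-1.2,0.5,0],[0.5,-1.2,0.5,0],[0.5,-1.2,0.5,0],[0.5,-1.2,0.5,0],[0,0,0,0],[0,0,0,0],[0,0,0,0],[0,0,0,0]]' 0 && python3 -c "
from h import *
shot('wst2')
i,im=load('wst2')
cv2.imwrite('pics/wst2c.png',cv2.resize(im[0:260,240:500],None,fx=2.3,fy=2.3,interpolation=3))
"
```

```text
t: 3.25
tool_pos: [437.6, -138.2, 178.7]
eef_rot: [0.681, 0.732, 0.0, 0.0]
wrist_force: [-1.1, 0.6, 0.3]
gripper_width: 0.0
```

View pics/wst2.png

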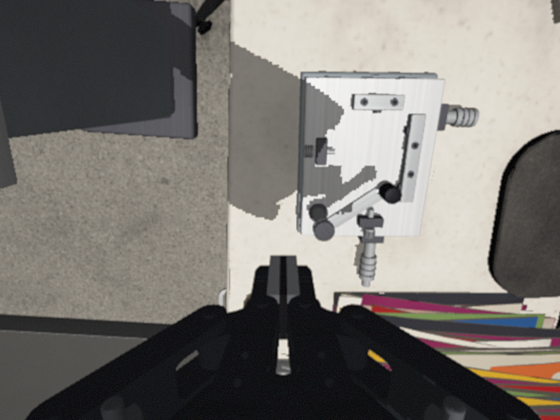

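View pics/wst2c.png

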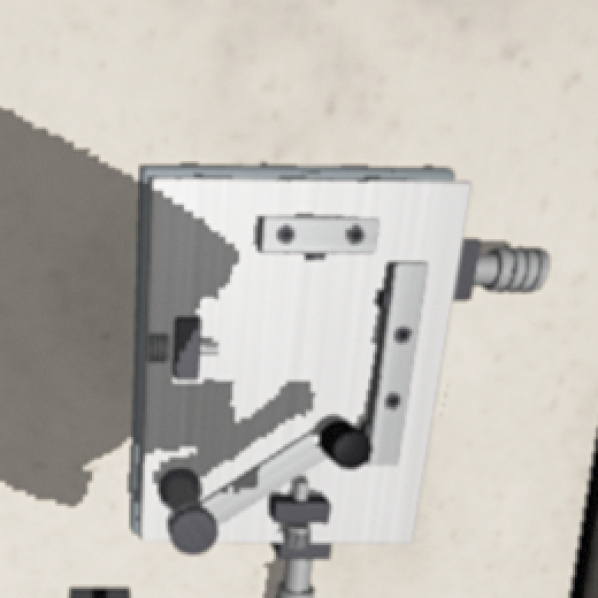

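Run:
```python
from h import *
i1,_=load("wst1");i2,_=load("wst2")
a=lambda u,v:(200+u/2.6,25+v/2.6)
b=lambda u,v:(240+u/2.3,v/2.3)
F={"knobtop":((238,302),(350,445)),"nut":((96,402),(193,527)),"es1":((195,90),(286,234)),"es2":((268,90),(356,234)),"ls1":((328,202),(402,335)),"ls2":((323,274),(393,401)),"cTR":((392,33),(469,183)),"cBR":((367,437),(412,543)),"btnE":((230,116),(314,257)),"btnL":((308,162),(380,299))}
for k,(p,q) in F.items():
    X,e=tri([(i1,*a(*p)),(i2,*b(*q))]); print(k,np.round(X,1),np.round(e,1))
for k,z in (("es1",42),("es2",42),("ls1",42),("ls2",42),("cTR",33),("cBR",33),("nut",79),("knobtop",91),("btnE",38),("btnL",38)):
    print(k,np.round(plane(i1,*a(*F[k][0]),z)[:2],1),np.round(plane(i2,*b(*F[k][1]),z)[:2],1))
rows([520,-75,150],94,4)
```

```text
knobtop [ 513.7 -111.    88.8] [0.2 0.2]
nut [ 470.8 -147.5   74.9] [0.3 0.3]
es1 [496.1 -49.9  42. ] [0.1 0.1]
es2 [519.8 -48.3  43. ] [0. 0.]
ls1 [543.3 -81.1  41.4] [0. 0.]
ls2 [ 543.9 -104.8   44. ] [0. 0.]
cTR [559.  -28.2  34.1] [0.6 0.6]
cBR [ 569.4 -165.5   31.6] [0. 0.]
btnE [508.1 -56.7  38.6] [0.2 0.2]
btnL [535.7 -69.1  34.7] [0.5 0.5]
es1 [496.1 -49.9] [496.1 -50. ]
es2 [519.8 -48.2] [520.1 -48.3]
ls1 [543.2 -81.2] [543.1 -81. ]
ls2 [ 544.2 -104.9] [ 544.8 -105.1]
cTR [559.4 -27.4] [559.3 -28.6]
cBR [ 569.1 -165. ] [ 568.7 -164.9]
nut [ 471.2 -146.8] [ 470.2 -145.5]
knobtop [ 513.6 -110.9] [ 513.  -110.2]
btnE [508.1 -56.4] [508.2 -56.8]
btnL [535.5 -68.9] [534.3 -69.4]
from [ 437.5 -138.3  178.6] psi 94.1 turn 0.1 step 27.0
[[1.4, 2.2, 0.7, 0.0], [1.4, 2.2, 0.7, 0.0], [1.4, 2.2, 0.7, 0.0], [1.4, 2.2, 0.7, 0.0]]
```

Knob top is at (513.7,-111,89), against an expected height of 91. The stops give a seat at about (510.8,-94) with yaw 4°. Next I descend with shut fingers on the +y side of the knob, then push towards -y.

```bash
python3 -m handwheel '[[1.4,2.1,0.7,0],[1.4,2.1,0.7,0],[1.4,2.1,0.7,0],[1.4,2.1,0.7,0],[0,0,0,0],[0,0,1.6,0],[0,0,1.6,0],[0,0,1.7,0],[0,0,0,0],[0,0,0,0]]' && python3 -c "
from h import *
shot('wpre'); rows([520,-158,100],94,8)
cv2.imwrite('pics/spre.png',cv2.resize(eyes.camera('side')[150:240,260:360],None,fx=6,fy=6,interpolation=3))"
```

```text
t: 4.3
tool_pos: [516.4, -76.8, 101.5]
eef_rot: [0.682, 0.732, -0.0, -0.0]
wrist_force: [0.5, 0.1, 0.1]
gripper_width: 0.2
from [517.1 -76.9 102.2] psi 94.06 turn 0.06 step 10.1
[[-1.0, -0.0, 0.0, 0.0], [-1.0, -0.0, 0.0, 0.0], [-1.0, -0.0, 0.0, 0.0], [-1.0, -0.0, 0.0, 0.0], [-1.0, -0.0, 0.0, 0.0], [-1.0, -0.0, 0.0, 0.0], [-1.0, -0.0, 0.0, 0.0], [-1.0, -0.0, 0.0, 0.0]]
```

View pics/wpre.png

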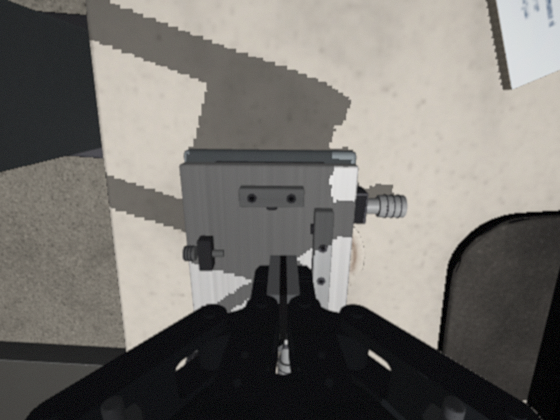

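View pics/spre.png

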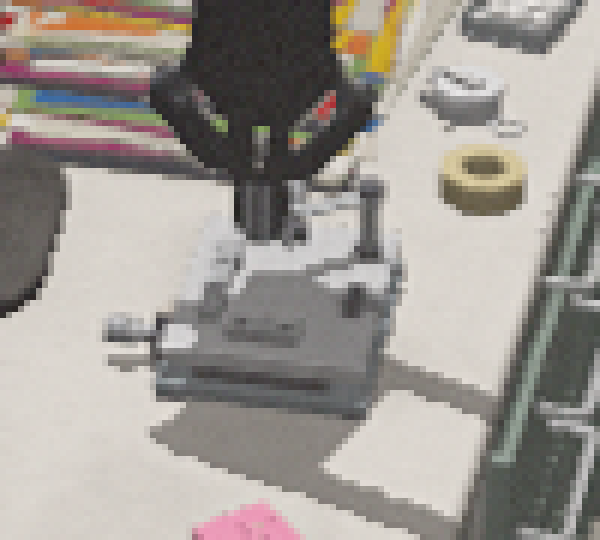

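```bash
python3 -c "
from h import *
i1,_=load('wst1');i2,_=load('wst2');d=eyes.camera_info('side')
for z in (0,50,100): print(z,plane(i1,340,253,z)[:2],plane(i2,400,293,z)[:2])
"
```

```text
0 [ 584.5331942  -247.67827827] [ 579.04173516 -249.40553954]
50 [ 572.43950108 -222.80200768] [ 554.44597815 -217.10188632]
100 [ 560.34580797 -197.92573709] [ 529.85022113 -184.7982331 ]
```

```bash
python3 -m handwheel '[[-1,0,0,0],[-1,0,0,0],[-1,0,0,0],[-1,0,0,0],[-1,0,0,0],[-1,0,0,0],[-1,0,0,0],[-1.1,0,0,0],[0,0,0,0],[0,0,0,0]]' && python3 -c "
from h import *
cv2.imwrite('pics/spost.png',cv2.resize(eyes.camera('side')[150:240,260:360],None,fx=6,fy=6,interpolation=3))"
```

```text
t: 5.4
tool_pos: [522.5, -157.6, 101.3]
eef_rot: [0.682, 0.732, 0.0, 0.0]
wrist_force: [0.6, 0.9, -0.5]
gripper_width: 0.2
```

View pics/spost.png

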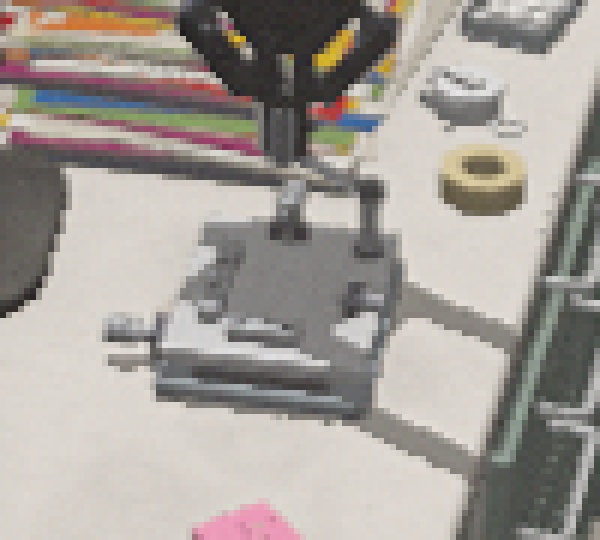

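```bash
python3 -m handwheel '[[0.7,0,0,0],[0.7,0,-1,0],[0,-0.2,-2.5,0],[0,-0.2,-2.5,0],[0,-0.2,-2.5,0],[0,-0.2,-2.5,0],[0,-0.2,-2,0],[0,0,0,0],[0,0,0,0],[0,0,0,0]]' 1 && python3 -c "
from h import *
shot('wst3')"
```

```text
t: 6.45
tool_pos: [511.0, -143.3, 230.1]
eef_rot: [0.681, 0.732, -0.0, -0.001]
wrist_force: [-0.1, -0.4, -0.1]
gripper_width: 85.0
```

View pics/wst3.png

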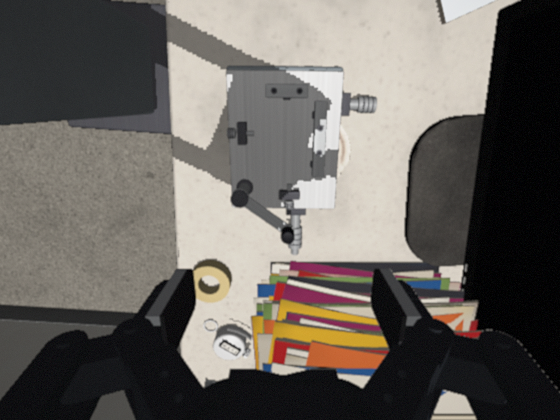

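Run:
```python
from h import *
i,im=load("wst3")
k=plane(i,287.5,233,91);p=plane(i,240.5,195.5,79);v=(k-p)[:2];a=np.degrees(np.arctan2(v[1],v[0]))
print("len",np.linalg.norm(v),"joint",np.radians(45+4-a),k,p)
i,im=load("wtray")
cv2.imwrite("pics/wtrayc.png",cv2.resize(im[0:200,200:360],None,fx=3.5,fy=3,interpolation=3))
print(plane(i,283,143,35))
rows([503,215,190],94,8)
```

```text
len 53.91491804791131 joint 1.4247348337053023 [ 517.3036305  -172.78104097   91.        ] [ 471.89875019 -143.7084554    79.        ]
[500.85930536 266.42333283  35.        ]
from [ 510.8 -143.4  229.9] psi 94.1 turn 0.1 step 45.1
[[4.5, 0.2, 0.5, 0.0], [4.5, 0.2, 0.5, 0.0], [4.5, 0.2, 0.5, 0.0], [4.5, 0.2, 0.5, 0.0], [4.5, 0.2, 0.5, 0.0], [4.5, 0.2, 0.5, 0.0], [4.5, 0.2, 0.5, 0.0], [4.5, 0.2, 0.5, 0.0]]
```

View pics/wtrayc.png

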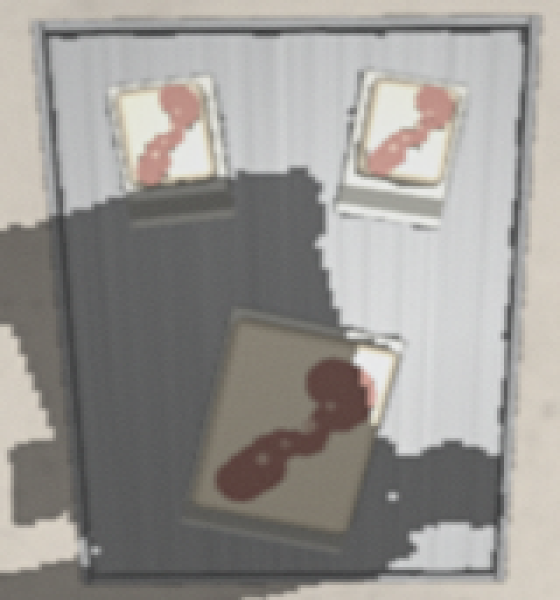

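The finger is now at about 1.42 rad, well clear. On the block, the wide cassette strip (the sloped end) points to the image bottom, which is world -y. The block yaw is about -8°, so only a small turn is needed. Now a second tray view.

```bash
python3 -m handwheel '[[4,0.5,0.5,0],[4,0.5,0.5,0],[4,0.5,0.5,0],[4,0.5,0.5,0],[4,0.5,0.5,0],[4,0.5,0.5,0],[4,0.5,0.5,0],[4,0.5,0.5,0],[0,0,0,0],[0,0,0,0]]' && python3 -c "
from h import *
shot('wt2')
i,im=load('wt2')
cv2.imwrite('pics/wt2c.png',cv2.resize(im[20:200,180:340],None,fx=4,fy=3.3333,interpolation=3))
"
```

```text
t: 7.5
tool_pos: [527.7, 178.8, 189.7]
eef_rot: [0.681, 0.733, -0.001, -0.001]
wrist_force: [-0.0, 0.6, -1.4]
gripper_width: 85.9
```

View pics/wt2.png

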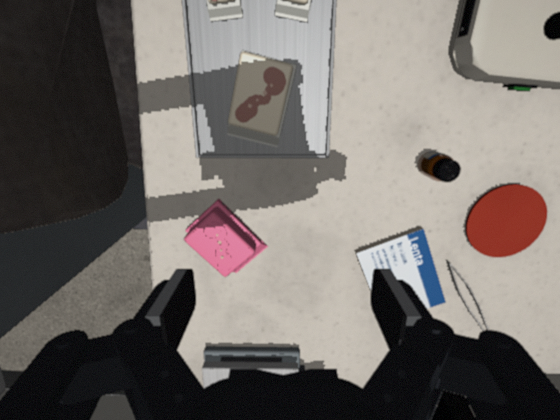

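View pics/wt2c.png

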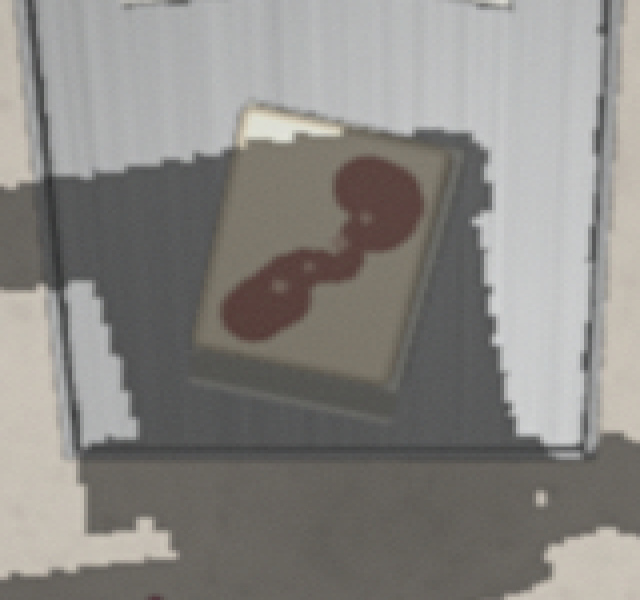

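Run:
```python
from h import *
i1,_=load("wtray");i2,_=load("wt2")
a=lambda u,v:(200+u/3.5,v/3)
b=lambda u,v:(180+u/4,20+v/3.3333)
F={"TL":((233,322),(247,106)),"TR":((398,352),(452,153)),"BR":((347,535),(392,386)),"BL":((190,508),(196,345)),"tis":((336,395),(378,205)),"tis2":((245,478),(258,308))}
for k,(p,q) in F.items():
    X,e=tri([(i1,*a(*p)),(i2,*b(*q))]); print(k,np.round(X,1),np.round(e,1))
for j,(i,f) in enumerate(((i1,a),(i2,b))):
    C=np.array([plane(i,*f(*F[k][j]),35)[:2] for k in ("TL","TR","BR","BL")])
    (c,(w,h),ang)=cv2.minAreaRect(C.astype(np.float32)); print(np.round(C,1).tolist(),"mean",C.mean(0),w,h,ang)
    y=(C[0]+C[1]-C[2]-C[3])/2;x=(C[1]+C[2]-C[0]-C[3])/2
    print("len",np.linalg.norm(y),np.linalg.norm(x),"yaw",np.degrees(np.arctan2(y[1],y[0]))-90,np.degrees(np.arctan2(x[1],x[0])))
```

```text
TL [484.7 297.5  33.9] [0.7 0.7]
TR [527.7 291.   30.6] [0.1 0.1]
BR [518.9 233.7  34.7] [0.3 0.3]
BL [475.8 240.8  37.5] [0.9 0.9]
tis [512.7 277.5  32.4] [0.4 0.4]
tis2 [489.7 251.4  40.3] [0.1 0.1]
[[484.1, 297.2], [527.4, 291.2], [518.6, 233.6], [474.8, 239.8]] mean [501.22888516 265.4414285 ] 58.762306213378906 44.23654556274414 81.34036254882812
len 58.225419929405945 43.986291974493405 yaw -8.909101200471568 -7.959585922531334
[[485.5, 297.8], [527.5, 290.4], [519.1, 233.8], [476.2, 241.1]] mean [502.05979186 265.77764672] 57.63459396362305 43.54484939575195 80.69373321533203
len 57.3139106903745 43.11230406177677 yaw -8.872636675731798 -9.734633693305028
```

Wax top is at z≈35, its centre at (501.6,265.6) and its yaw about -8.8°. Both views agree and the size is near 45×59.5. I'll move above it with the turn.

```bash
python3 -c "
from h import *
rows([501.6,265.6,85],81.2,5)"
```

```text
from [528.  177.9 190.1] psi 94.13 turn 12.93 step 27.9
[[1.8, -0.4, 2.1, 2.6], [1.8, -0.5, 2.1, 2.6], [1.7, -0.6, 2.1, 2.6], [1.7, -0.6, 2.1, 2.6], [1.7, -0.7, 2.1, 2.6]]
```

```bash
python3 -m handwheel '[[1.8,-0.4,2.1,2.6],[1.8,-0.5,2.1,2.6],[1.7,-0.6,2.1,2.6],[1.7,-0.6,2.1,2.6],[1.7,-0.7,2.1,2.6],[0,0,0,0],[0,0,0,0],[0,0,0,0],[0,0,0,0],[0,0,0,0]]' && python3 -c "
from h import *
shot('wab')
rows([501.6,265.6,36],81.2,3)"
```

```text
t: 8.55
tool_pos: [503.2, 265.3, 87.4]
eef_rot: [0.76, 0.65, 0.001, 0.0]
wrist_force: [-0.1, 0.2, -0.2]
gripper_width: 85.2
from [503.1 265.4  87.2] psi 81.04 turn -0.16 step 17.1
[[-0.0, -0.0, 1.7, -0.1], [-0.0, -0.0, 1.7, -0.1], [-0.0, -0.0, 1.7, -0.1]]
```

View pics/wab.png

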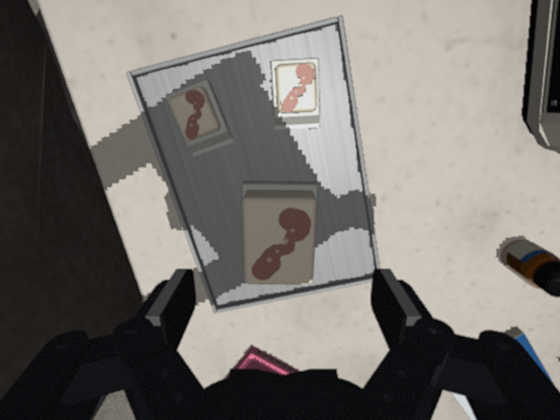

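The block is square to the jaws and about 3 px (1.5 mm) left of centre, which matches the numbers. Descending with that correction.

```bash
python3 -m handwheel '[[0,-0.1,1.3,0],[0,-0.1,1.3,0],[0,0,1.3,0],[0,0,1.2,0],[0,0,0,0],[0,0,0,0],[0,0,0,0],[0,0,0,0],[0,0,0,0],[0,0,0,0]]' && python3 -c "
from h import *
s=eyes.camera_info('side');p=proj(s,[501,265,35]).astype(int)
cv2.imwrite('pics/sg.png',cv2.resize(eyes.camera('side')[p[1]-50:p[1]+50,p[0]-60:p[0]+60],None,fx=5,fy=5,interpolation=3))"
```

```text
t: 9.6
tool_pos: [500.6, 266.2, 35.8]
eef_rot: [0.76, 0.65, 0.0, 0.0]
wrist_force: [-0.4, -0.1, -0.3]
gripper_width: 85.2
```

View pics/sg.png

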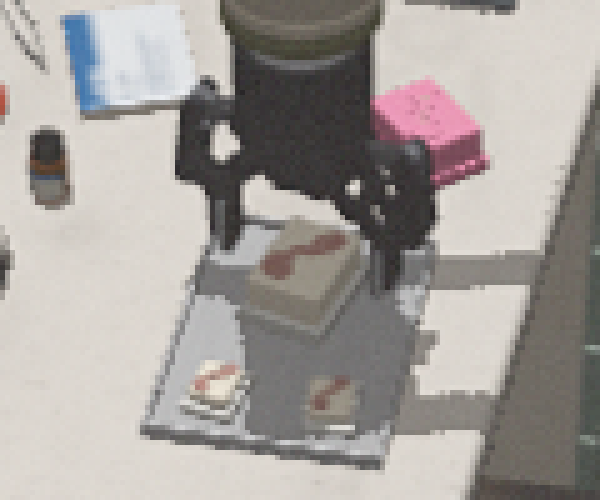

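The jaws straddle the wax and clear the small blocks. Closing.

```bash
python3 -m handwheel '[[0,0,0,0],[0,0,0,0],[0,0,0,0],[0,0,0,0],[0,0,0,0],[0,0,0,0],[0,0,0,0],[0,0,0,0],[0,0,0,0],[0,0,0,0]]' 0
```

```text
t: 10.65
tool_pos: [500.6, 266.1, 35.6]
eef_rot: [0.76, 0.65, 0.0, 0.0]
wrist_force: [0.1, -0.7, 5.8]
gripper_width: 43.5
```

```bash
python3 -m handwheel '[[0,0,-0.5,0],[0,0,-1,0],[0,0,-2,0],[0,0,-2,0],[0,0,-2,0],[0,0,-2,0],[0,0,-1.5,0],[0,0,-1,0],[0,0,0,0],[0,0,0,0]]' && python3 -c "
from h import *
s=eyes.camera_info('side');p=proj(s,[501,265,120]).astype(int)
cv2.imwrite('pics/sl.png',cv2.resize(eyes.camera('side')[p[1]-50:p[1]+50,p[0]-60:p[0]+60],None,fx=5,fy=5,interpolation=3)); shot('wl')"
```

```text
t: 11.65
tool_pos: [500.0, 265.9, 154.7]
eef_rot: [0.76, 0.65, -0.0, -0.0]
wrist_force: [-0.2, -0.4, -1.0]
gripper_width: 43.6
```

View pics/sl.png

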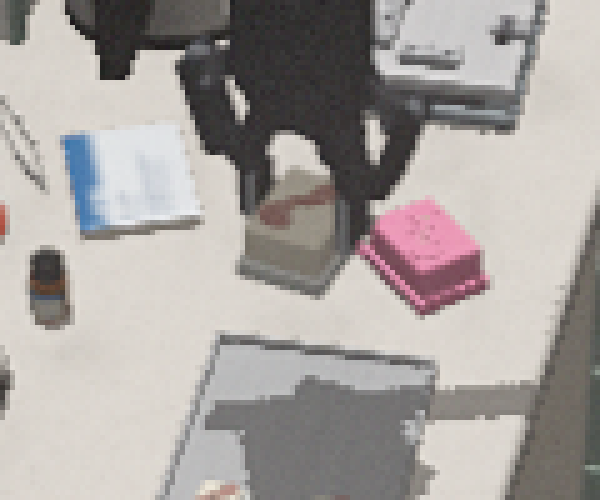

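View pics/wl.png

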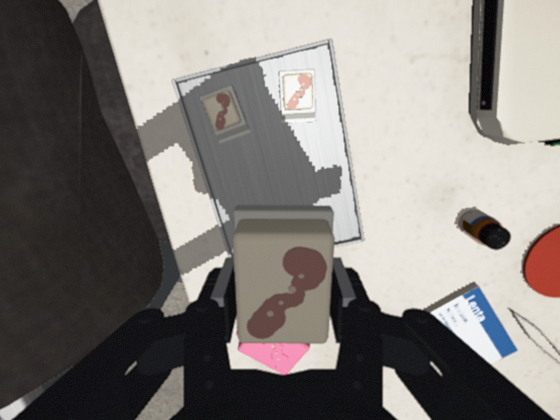

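Run:
```python
from h import *
from scipy.spatial.transform import Rotation as Ro
i,im=load("wl")
cv2.imwrite("pics/wlc.png",cv2.resize(im[195:355,215:355],None,fx=4,fy=3.75,interpolation=3))
o=robot.observe();R=Ro.from_quat(o["eef_rot"]).as_matrix();p=o["tool_pos"]
print(p)
f=lambda u,v,z:np.round(R.T@(plane(i,u,v,z)-p),1)
for n,u,v,z in [("waxTL",238,233,154),("waxTR",331,233,154),("waxBL",236,343,154),("waxBR",332,343,154),("casL",235,207,132),("casR",332,206,132)]: print(n,f(u,v,z))
```

```text
[499.54892943 265.67943422 153.89885739]
waxTL [ 30.3 -19.   -0.1]
waxTR [30.3 20.8 -0.2]
waxBL [-28.  -22.7  -0. ]
waxBR [-28.   24.2  -0.1]
casL [ 34.7 -23.2  21.9]
casR [35.2 24.3 21.8]
```

View pics/wlc.png

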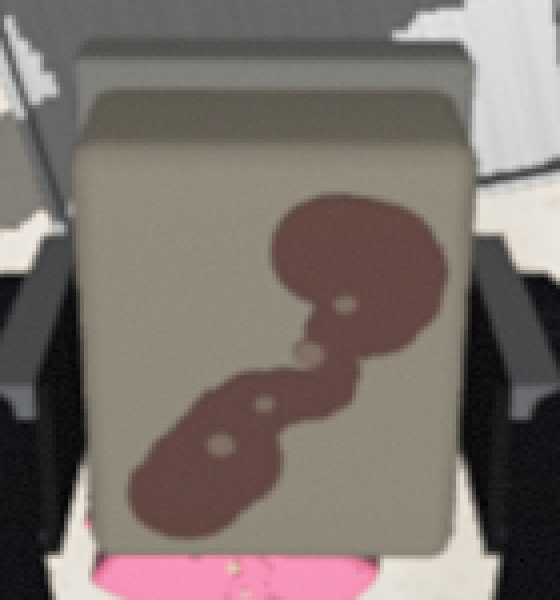

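The block is held level with the wax centred on the tool. I'll carry it to above the nest with a 3.5 mm stand-off from each stop.

```bash
python3 -c "
from h import *
rows([507.2,-93,140],94,9)"
```

```text
from [499.5 265.7 153.9] psi 81.08 turn -12.92 step 39.9
[[-3.9, 0.7, 0.2, -1.4], [-3.9, 0.6, 0.2, -1.4], [-4.0, 0.5, 0.2, -1.4], [-4.0, 0.4, 0.2, -1.4], [-4.0, 0.3, 0.2, -1.4], [-4.0, 0.2, 0.2, -1.4], [-4.0, 0.1, 0.2, -1.4], [-4.0, 0.0, 0.2, -1.4], [-4.0, -0.1, 0.2, -1.4]]
```

```bash
python3 -m handwheel '[[-3.9,0.7,0.2,-1.4],[-3.9,0.6,0.2,-1.4],[-4,0.5,0.2,-1.4],[-4,0.4,0.2,-1.4],[-4,0.3,0.2,-1.4],[-4,0.2,0.2,-1.4],[-4,0.1,0.2,-1.4],[-4,0,0.2,-1.4],[-4,-0.1,0.2,-1.4],[0,0,0,0]]' && python3 -m handwheel '[[0,0,0.5,0],[0,0,1,0],[0,0,1,0],[0,0,1,0],[0,0,0.5,0],[0,0,0,0],[0,0,0,0],[0,0,0,0],[0,0,0,0],[0,0,0,0]]' && python3 -c "
from h import *
shot('wn'); rows([507.2,-93,70],94,1)
s=eyes.camera_info('side');p=proj(s,[508,-93,60]).astype(int)
cv2.imwrite('pics/sn.png',cv2.resize(eyes.camera('side')[p[1]-45:p[1]+45,p[0]-50:p[0]+50],None,fx=6,fy=6,interpolation=3))
s=eyes.camera_info('scene');p=proj(s,[508,-93,60]).astype(int)
cv2.imwrite('pics/cn.png',cv2.resize(eyes.camera('scene')[p[1]-45:p[1]+45,p[0]-50:p[0]+50],None,fx=6,fy=6,interpolation=3))"
```

```text
t: 12.75
tool_pos: [505.7, -97.9, 136.1]
eef_rot: [0.685, 0.728, -0.001, -0.0]
wrist_force: [-0.4, 1.2, -1.2]
gripper_width: 43.8
t: 13.75
tool_pos: [506.9, -93.9, 97.7]
eef_rot: [0.684, 0.729, 0.0, 0.0]
wrist_force: [0.1, -0.3, -1.5]
gripper_width: 43.9
from [506.8 -93.8  97.7] psi 93.67 turn -0.33 step 27.7
[[0.1, 0.0, 2.8, -0.3]]
```

View pics/wn.png

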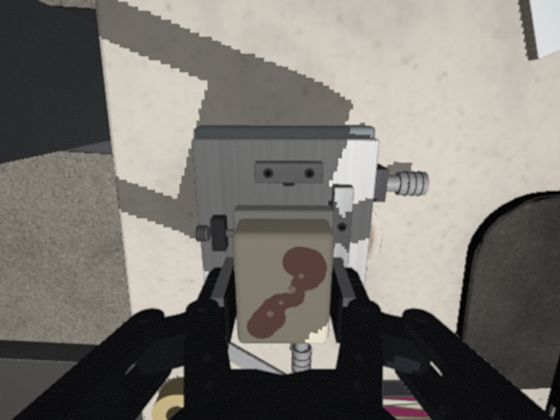

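View pics/sn.png

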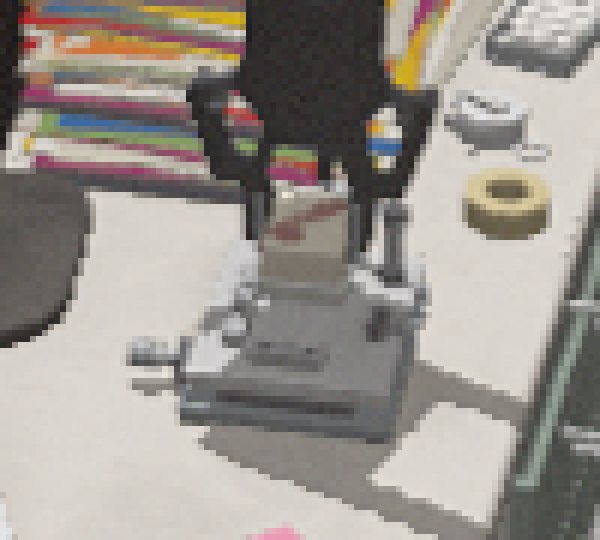

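View pics/cn.png

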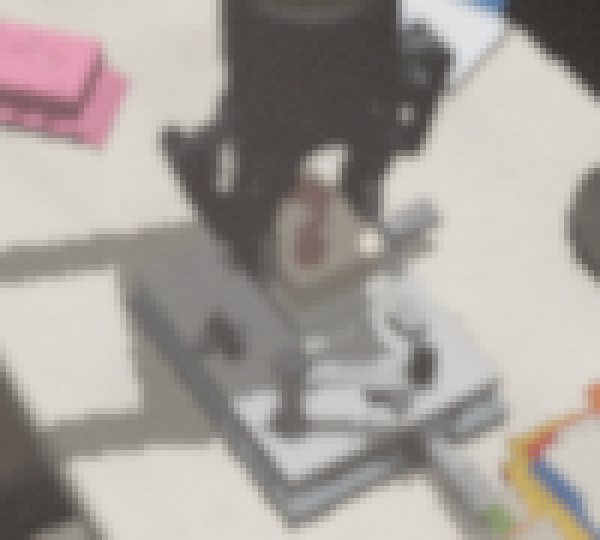

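Block offset from home is about (-4,-4) mm in stage axes, midway in the play, and 32 mm up. Lowering.

```bash
python3 -m handwheel '[[0.1,0.05,0.7,-0.3],[0,0,0.7,0],[0,0,0.7,0],[0,0,0.6,0],[0,0,0.2,0],[0,0,0.1,0],[0,0,0,0],[0,0,0,0],[0,0,0,0],[0,0,0,0]]' && python3 -c "
from h import *
print(robot.observe()['wrist_force'],robot.observe()['torque'])
rows([507.2,-93,66],94,1)"
```

```text
t: 14.9
tool_pos: [507.2, -92.7, 67.6]
eef_rot: [0.682, 0.731, 0.0, 0.0]
wrist_force: [-0.6, -0.9, -1.7]
gripper_width: 44.1
[-0.64202799 -0.88181032 -1.69112532] [0.01669413 0.00763986 0.03664992]
from [507.2 -92.7  67.6] psi 93.98 turn -0.02 step 1.6
[[-0.0, -0.0, 0.2, -0.0]]
```

```bash
python3 -m handwheel '[[0,0,0.05,0],[0,0,0.05,0],[0,0,0.05,0],[0,0,0,0],[0,0,0,0],[0,0,0,0],[0,0,0,0],[0,0,0,0],[0,0,0,0],[0,0,0,0]]'; python3 -m handwheel '[[0,0,0.05,0],[0,0,0,0],[0,0,0,0],[0,0,0,0],[0,0,0,0],[0,0,0,0],[0,0,0,0],[0,0,0,0],[0,0,0,0],[0,0,0,0]]'
```

```text
t: 15.9
tool_pos: [507.0, -92.7, 65.8]
eef_rot: [0.682, 0.731, 0.0, 0.0]
wrist_force: [0.4, -0.5, -1.1]
gripper_width: 44.0
t: 16.9
tool_pos: [507.1, -92.7, 65.6]
eef_rot: [0.682, 0.731, 0.0, 0.0]
wrist_force: [-3.3, 1.1, 5.8]
gripper_width: 43.6
```

On the floor, with about 6 N upward. Now I slide towards the long stop (tool +y) in small steps.

```bash
python3 -m handwheel '[[0,0.05,0,0],[0,0.05,0,0],[0,0.05,0,0],[0,0.05,0,0],[0,0.05,0,0],[0,0,0,0],[0,0,0,0],[0,0,0,0],[0,0,0,0],[0,0,0,0]]'; python3 -m handwheel '[[0.05,0,0,0],[0.05,0,0,0],[0.05,0,0,0],[0,0,0,0],[0,0,0,0],[0,0,0,0],[0,0,0,0],[0,0,0,0],[0,0,0,0],[0,0,0,0]]'; python3 -c "
from h import *
print(robot.observe()['torque']);shot('wp')"
```

```text
t: 17.9
tool_pos: [509.5, -92.7, 65.6]
eef_rot: [0.682, 0.731, -0.0, 0.0]
wrist_force: [-3.3, -0.7, 6.2]
gripper_width: 43.8
t: 18.9
tool_pos: [509.8, -91.1, 65.6]
eef_rot: [0.682, 0.731, 0.0, 0.0]
wrist_force: [1.2, -3.5, 4.8]
gripper_width: 44.0
[-0.54709209 -0.0454404   0.01867295]
```

View pics/wp.png

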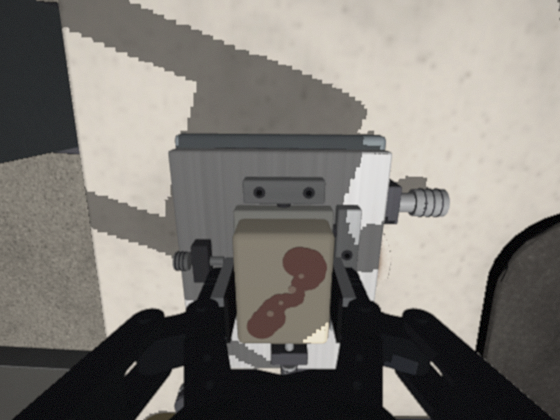

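The block sits just short of the end-stop button at (283,205) and near the long stop at (335,235). About 1–2 mm remains each way.

```bash
python3 -m handwheel '[[0.05,0,0,0],[0.05,0,0,0],[0.02,0,0,0],[0,0,0,0],[0,0,0,0],[0,0,0,0],[0,0,0,0],[0,0,0,0],[0,0,0,0],[0,0,0,0]]'; python3 -m handwheel '[[0,0.03,0,0],[0,0.03,0,0],[0,0,0,0],[0,0,0,0],[0,0,0,0],[0,0,0,0],[0,0,0,0],[0,0,0,0],[0,0,0,0],[0,0,0,0]]'; python3 -c "
from h import *
print(robot.observe()['torque'])"
```

```text
t: 19.95
tool_pos: [509.6, -90.1, 65.6]
eef_rot: [0.682, 0.731, 0.0, 0.0]
wrist_force: [1.1, -5.4, 5.8]
gripper_width: 43.8
t: 20.95
tool_pos: [509.7, -90.0, 65.6]
eef_rot: [0.682, 0.731, -0.0, -0.0]
wrist_force: [-3.5, -4.5, 9.0]
gripper_width: 43.9
[-0.67854458  0.42120087  0.07989343]
```

```bash
python3 -m handwheel '[[0,0.02,0,0],[0,0.02,0,0],[0,0.02,0,0],[0,0,0,0],[0,0,0,0],[0,0,0,0],[0,0,0,0],[0,0,0,0],[0,0,0,0],[0,0,0,0]]'; python3 -m handwheel '[[0.02,0,0,0],[0.02,0,0,0],[0.02,0,0,0],[0,0,0,0],[0,0,0,0],[0,0,0,0],[0,0,0,0],[0,0,0,0],[0,0,0,0],[0,0,0,0]]'; python3 -c "
from h import *
print(robot.observe()['torque'])"
```

```text
t: 21.95
tool_pos: [509.8, -90.0, 65.6]
eef_rot: [0.682, 0.731, -0.001, -0.001]
wrist_force: [-6.2, -4.3, 10.6]
gripper_width: 44.1
t: 22.95
tool_pos: [509.8, -90.0, 65.6]
eef_rot: [0.682, 0.731, -0.001, -0.0]
wrist_force: [-7.2, -8.4, 11.1]
gripper_width: 43.6
[-1.14942018  0.92061421  0.01565882]
```

```bash
python3 -m handwheel '[[0.02,0.02,0,0],[0.02,0.02,0,0],[0.02,0.02,0,0],[0.02,0.02,0,0],[0.02,0.02,0,0],[0,0,0,0],[0,0,0,0],[0,0,0,0],[0,0,0,0],[0,0,0,0]]'; python3 -c "
from h import *
print(robot.observe()['torque'])
shot('wq'); i,im=load('wq'); cv2.imwrite('pics/wqc.png',cv2.resize(im[170:300,180:390],None,fx=3.8,fy=3.8,interpolation=3))
s=eyes.camera_info('side');p=proj(s,[508,-93,60]).astype(int)
cv2.imwrite('pics/sq.png',cv2.resize(eyes.camera('side')[p[1]-45:p[1]+45,p[0]-50:p[0]+50],None,fx=6,fy=6,interpolation=3))"
```

```text
t: 23.95
tool_pos: [509.9, -89.9, 65.6]
eef_rot: [0.682, 0.731, -0.002, -0.0]
wrist_force: [-11.7, -12.2, 14.4]
gripper_width: 44.0
[-1.98627144  1.73746135  0.12402337]
```

View pics/wqc.png

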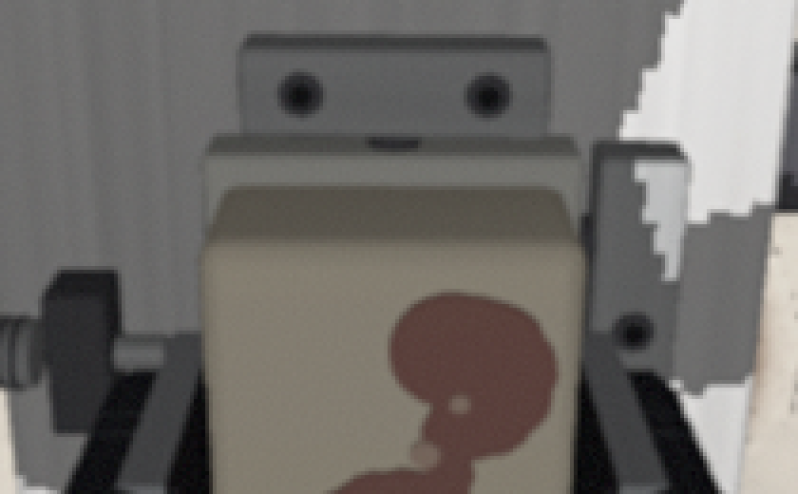

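View pics/sq.png

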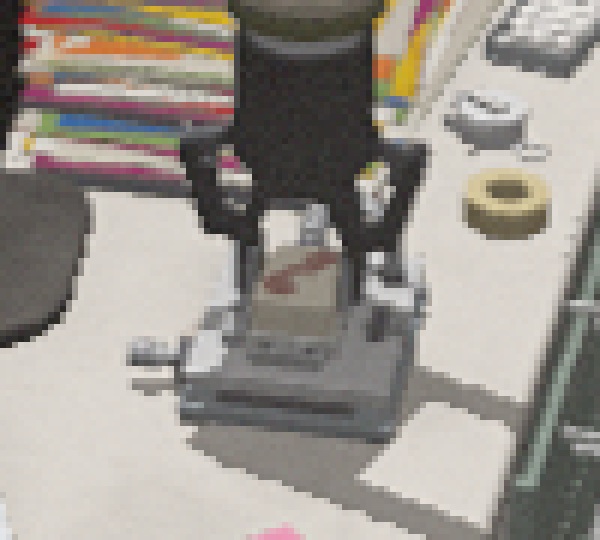

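The cassette end meets the end-stop button at crop (393,143), and its +x side meets the long-stop button at (585,215). The TCP stopped moving while both forces rose. I'll add a little preload and check that it holds steady.

```bash
python3 -m handwheel '[[0.02,0.02,0,0],[0.02,0.02,0,0],[0.02,0.02,0,0],[0,0,0,0],[0,0,0,0],[0,0,0,0],[0,0,0,0],[0,0,0,0],[0,0,0,0],[0,0,0,0]]';python3 -m handwheel '[[0,0,0,0],[0,0,0,0],[0,0,0,0],[0,0,0,0],[0,0,0,0],[0,0,0,0],[0,0,0,0],[0,0,0,0],[0,0,0,0],[0,0,0,0]]'; python3 -c "
from h import *
from scipy.spatial.transform import Rotation as Ro
shot('wz'); i,im=load('wz')
o=robot.observe();R=Ro.from_quat(o['eef_rot']).as_matrix()
print(np.round(o['tool_pos'],2),np.round(o['wrist_force'],1),np.round(o['torque'],2),'tilt',np.arccos(-R[2,2]),'psi',np.degrees(np.arctan2(R[1,0],R[0,0])))
cv2.imwrite('pics/cz.png',cv2.resize(eyes.camera('scene')[205:300,240:350],None,fx=6,fy=6,interpolation=3))"
```

```text
t: 25.05
tool_pos: [510.0, -89.8, 65.6]
eef_rot: [0.682, 0.731, -0.003, -0.0]
wrist_force: [-14.5, -15.9, 17.1]
gripper_width: 44.1
t: 26.05
tool_pos: [510.0, -89.8, 65.6]
eef_rot: [0.682, 0.731, -0.003, -0.0]
wrist_force: [-14.4, -15.2, 16.0]
gripper_width: 43.8
[510.01 -89.82  65.63] [-14.3 -15.8  16.4] [-2.42  2.23  0.09] tilt 0.005733560785441125 psi 93.95832882564937
```

View pics/wz.png

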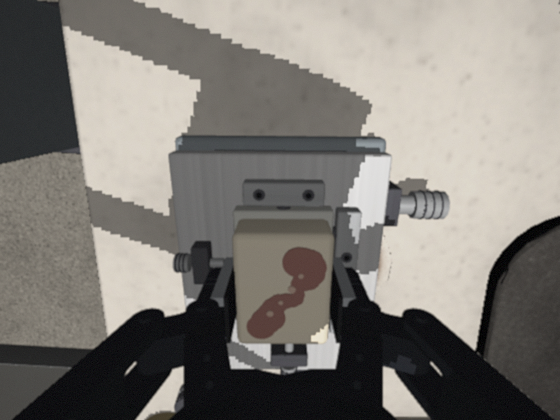

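View pics/cz.png

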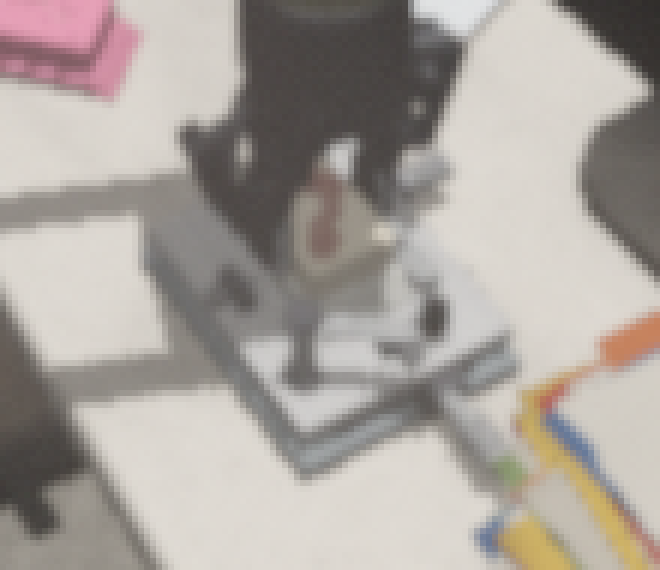

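Steady over a second: about 14 N and 15 N sideways, TCP still, tilt 0.006 rad, hold-down clear. Handing in.

```bash
python3 -c "
from h import *
job.job_done(); o=robot.observe(); print(o['t'],np.round(o['wrist_force'],1),np.round(o['tool_pos'],2))"
```

```text
the job is handed in; nothing more can be done
the job is handed in; nothing more can be done
```

I swung the hold-down finger aside, set the large block flat in the nest with its square end towards the end stop, and pressed it into the corner. I handed the job in at about 26 s with the gripper still holding it there. The hand-in gave no verdict.

What my last checks before handing in showed:
- **Hold-down finger:** the wrist camera put it at about 1.42 rad. Its pivot-to-knob length in that view came out at 54 mm against the stated 56 mm.
- **Pressing force:** steady at about 14 N towards the long stop and 15 N towards the end stop, with 16 N down on the nest floor. These are wrist readings that include some friction; I had no direct reading of the force on each stop.
- **Position:** the tool stopped about 0.5 mm in both x and y from the home position worked out from the cameras, within their 2 mm calibration. In the last pictures the block touches the end-stop button and the +x button I could see.
- **Squareness and tilt:** the yaw matches the stage to within about 0.1 degrees and the tilt is about 0.006 rad.
- **Other items:** every move kept clear of the small blocks, the pink look-alike and the other things lying about. I did not re-measure their positions at the end.

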